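# Set out agar plates for the specimens

## Task

Set out one agar plate for every specimen cup: for each, swing the dispenser's red-knobbed lever to its stop, let it spring back home, and slide the plate that comes out along the bench until it lies wholly inside the printed circle in front of a cup. Slide the plates flat, do not lift them; leave any plates that are not needed in the dispenser and do not shift the specimen stands, the tally counter, the stain bottle or the slide box.

Things in the scene. Friction and masses are not known exactly. Their poses are not given: they have to be found in the camera images.
- plate1_c (a point): centre of an agar plate: a round closed Petri dish with red agar and a clear lid, 90 mm across, 15 mm high, about 40 g; a plain upright-sided disc, slides easily on the bench. It starts in the dispenser's stack (flat, 15 mm pitch, plate1 lowest); lying on the bench its centre is 7.5 mm up. All four plates are alike.
- plate2_c (a point): centre of an agar plate: a round closed Petri dish with red agar and a clear lid, 90 mm across, 15 mm high, about 40 g; a plain upright-sided disc, slides easily on the bench. It starts in the dispenser's stack (flat, 15 mm pitch, plate1 lowest); lying on the bench its centre is 7.5 mm up. All four plates are alike.
- plate3_c (a point): centre of an agar plate: a round closed Petri dish with red agar and a clear lid, 90 mm across, 15 mm high, about 40 g; a plain upright-sided disc, slides easily on the bench. It starts in the dispenser's stack (flat, 15 mm pitch, plate1 lowest); lying on the bench its centre is 7.5 mm up. All four plates are alike.
- plate4_c (a point): centre of an agar plate: a round closed Petri dish with red agar and a clear lid, 90 mm across, 15 mm high, about 40 g; a plain upright-sided disc, slides easily on the bench. It starts in the dispenser's stack (flat, 15 mm pitch, plate1 lowest); lying on the bench its centre is 7.5 mm up. All four plates are alike.
- magazine (a point): point on the bench under the middle of the dispenser's magazine, an open-topped cage of upright slats, 107 mm across outside, from 18 to 66 mm above the bench, that holds the stack of plates. Nothing but the lowest plate fits through the gap beneath the cage.
- pivot (a point): point on the dispenser's pivot post, 62 mm above the bench, 120 mm from the middle of the magazine. A flat grey bridge joins post (to 74 mm high) and cage; a leg and foot stand on the cage's other side, out to 225 mm from the post. The dispenser is fixed to the bench. The post's hub is 40 mm across.
- knob (a point): centre of the red knob of the dispenser's lever: an upright round knob 24 mm across and 42 mm high (38 to 80 mm above the bench), at the end of a flat steel arm 130 mm long, 18 mm wide, 30 to 38 mm above the bench, that turns about the pivot post. It can be gripped from above. The knob does not spin on the arm.
- lever (a joint): angle of the lever about the upright pivot post: 0 at home, 1.3 rad at its stop, growing anticlockwise seen from above. A spring returns it within about 1.5 s when let go; about 3 N at the knob to start it, 5 to 8 N near the stop. A paddle on it, 14 mm high, sweeps under the magazine from 1.3 rad behind, on the far side of the post from the knob.
- outlet (a point): point on the bench where the plate comes to stand when the lever is at its stop: 120 mm from the post, 140 mm from the middle of the magazine. The paddle carries the lowest plate there along an arc and holds the rest of the stack up; when the lever goes home the plate stays here, clear of the cage, and the stack drops by one plate.
- circle1 (a point): middle of the blue printed circle of specimen stand 1, taken 7.5 mm above the bench (where a plate's centre must come): circle 120 mm across on the stand's pale blue card, 128 mm by 233 mm, flat as print (plates slide over it). Its x axis points to the cup, roughly away from the robot. None when this stand is not there.
- cup1 (a point): centre of the specimen cup of stand 1, 130 mm beyond the middle of its circle: cup 60 mm across, top 68 mm above the bench, amber with orange lid, held in a steel block 70 by 70 by 22 mm. Stand, card and cup are one piece of 0.9 kg, standing loose on the bench. None when it is not there.
- circle2 (a point): middle of the blue printed circle of specimen stand 2, taken 7.5 mm above the bench (where a plate's centre must come): circle 120 mm across on the stand's pale blue card, 128 mm by 233 mm, flat as print (plates slide over it). Its x axis points to the cup, roughly away from the robot. None when this stand is not there.
- cup2 (a point): centre of the specimen cup of stand 2, 130 mm beyond the middle of its circle: cup 60 mm across, top 68 mm above the bench, amber with orange lid, held in a steel block 70 by 70 by 22 mm. Stand, card and cup are one piece of 0.9 kg, standing loose on the bench. None when it is not there.
- circle3 (a point): middle of the blue printed circle of specimen stand 3, taken 7.5 mm above the bench (where a plate's centre must come): circle 120 mm across on the stand's pale blue card, 128 mm by 233 mm, flat as print (plates slide over it). Its x axis points to the cup, roughly away from the robot. None when this stand is not there.
- cup3 (a point): centre of the specimen cup of stand 3, 130 mm beyond the middle of its circle: cup 60 mm across, top 68 mm above the bench, amber with orange lid, held in a steel block 70 by 70 by 22 mm. Stand, card and cup are one piece of 0.9 kg, standing loose on the bench. None when it is not there.
- circle4 (a point): middle of the blue printed circle of specimen stand 4, taken 7.5 mm above the bench (where a plate's centre must come): circle 120 mm across on the stand's pale blue card, 128 mm by 233 mm, flat as print (plates slide over it). Its x axis points to the cup, roughly away from the robot. None when this stand is not there.
- cup4 (a point): centre of the specimen cup of stand 4, 130 mm beyond the middle of its circle: cup 60 mm across, top 68 mm above the bench, amber with orange lid, held in a steel block 70 by 70 by 22 mm. Stand, card and cup are one piece of 0.9 kg, standing loose on the bench. None when it is not there.
- tally: bystander: steel tally counter, 48 mm across, 44 mm high, loose; origin at its underside
- stain: bystander: amber stain bottle, 44 mm across, 85 mm high, loose; origin at its underside
- slidebox: bystander: green slide box 60 by 85 by 32 mm, loose; origin at its underside
There are look-alikes about, which are no part of the job. Leave any black or yellow look-alike of the part that bears plate4_c alone.

How it is judged:
By the outcome, as a careful person would: the job done as asked, in the order asked, and still so for the second after the job is handed in, with the robot touching nothing.
Of place1, place2, place3, place4 only 3 to 4 are there at a start; the rules pass over those that are not, and their reading is None.
At some moment in a run one of plate1, plate2 may be knocked a few centimetres aside while the robot is not near it.
Once in a run the grip may slacken for a moment while it holds something.
It also fails if it takes over 210 s, if anything falls off the work surface, if the arm or the gripper's body presses on something with over 40 N, if the wrist force passes 120 N, or if a joint passes its speed limit or range.

## Robot

A 6-joint arm with a two-finger parallel gripper is mounted at the origin on the work surface. World frame = base frame: x ahead of the robot, y to its left, z up, the work surface at z = 0. Lengths are in m, angles in rad, forces in N, time in s.
With the tool pointing down it reaches from about 0.4 to 0.825 m from the base axis. Payload 7 kg.
Tool frame: the origin (TCP) lies midway between the tips of the shut fingers; the grasp point (between the pads) lies 19 mm behind it; z points along the fingers, y is the line along which they close (so a half turn about z gives the same grasp; the last joint's range is limited). The gripper opens to 85 mm and grips with 20 to 120 N. Pads are 22 mm wide; open, the fingers measure 114 mm over their backs; the gripper's body (76 mm by 85 mm) begins 54 mm behind the grasp point. The pads swing forward as they close: fully open they stand 13 mm farther back than shut.
Start: joints at [-1.012, 0.359, 0.012, 0, -1.224, -0.288], TCP at [0.181, -0.65, 0.231] pointing down, gripper open.
Joint ranges: [-3.07, 3.07], [-1.43, 2.12], [-1.02, 1.25], [-3.03, 1.67], [-3.05, -0], [-3.03, 3.03]. Speed limits (rad/s): [2.39, 2.39, 3.01, 3.14, 3.14, 3.14].

## Interface

Orientations are given as [roll, pitch, yaw] about the fixed x, y, z axes, in that order (R = Rz(yaw) Ry(pitch) Rx(roll)).
In Python, from rig import * gives the robot as it stands. The module is installed in compiled form; this text tells all that it offers.
- The arm moves only by the tool play_rows, never from a script. Its argument "steps" is a list of rows, each a list of 3 entries, a list of its own where there are three numbers: the shift along the world's x, y, z in m, then the turn, a rotation vector about the world's x, y, z in degrees, then the closure, from 0 (fully open) to 1 (shut). A call has 1 to 20 rows; each row is the pose to reach, as a shift and turn from the pose commanded when the call began; what a row does not reach only later rows make up. A row lasts 1/12 s, in which the tool goes at most 41.7 mm and 7.16 degrees, less where a joint would pass 70% of its speed; a pose out of reach is approached as far as the arm can. A call with a gripper value outside its range is refused whole. The fingers move at their own pace and stop on an object; the grip force is fixed at half the most. Time passes only in rows, so rows that repeat a pose let the fingers close. It gives the time, the measured TCP pose, the force, the opening and the grip force at its end, in the units of the state.
- get_state(): the state, without advancing time (a new reading comes with each control period).
- get_image(name): name is "scene" or "top" or "wrist"; returns the picture (384x512x3 uint8, red, green, blue); there is no depth.
- camera_model(name): a dict with "fov_y" (degrees; the focal length in pixels is half the picture's height over the tangent of half this angle, whatever the lens; pixels are square), "cx", "cy" (the principal point, pixels), "k1" (the pictures are not rectified: a ray, as slopes to the right and down, at radius r is drawn at 1 + k1 r^2 times it, then the intrinsics apply), "eye" and "orientation" of the camera in the world. Camera axes: x right, y down, z forward; pixel columns grow to the right and rows downward; lengths in m; the calibration is good to about 2 mm. A picture is of the moment at which its call begins: read the wrist's pose just before it. camera_model takes no time and is no camera call; for the wrist camera it gives the pose at the moment of the call.
- finish_job(): hands the job in; it is judged then, once.
The state is a dict: "clock": time; "joint_pos": joint angles; "dq": joint speeds; "tau": joint torques, N m; "position": TCP position; "tool_rot": TCP orientation; "contact_force": force on the tool from outside, world axes, zero at the start; "moment": the same for the moment, N m; "gripper_width": opening from 0.0 (shut) to 1.0 (fully open); "grasp_force": force on a finger pad.
Only numpy, scipy, OpenCV 4.12 (cv2) and the standard library are available. Lean on these libraries where they do the work, as an engineer would, in place of code of your own. Each camera call takes 0.05 s, during which the arm holds its last target. There are 200 camera calls.

## Working session

There is one attempt and no reset: what is moved stays moved. The work goes in short steps, Python scripts to look and compute and a tool call to move; the robot and the scene stay as the last step left them, time stands still between calls to the robot, and variables do not carry over. Pictures are saved under pics/ and viewed, at most 14 in all, crops included, and the job is handed in when it is done.

Besides the shell and the picture viewer there is one more tool, called after "Emit:" as a command line: name --argument value ..., lists and objects as JSON in quotes. play_rows: Moves the arm, as the interface text tells. Its arguments: {"type":"object","properties":{"steps":{"type":"array","items":{"type":"array"}}},"required":["steps"]}

```bash
mkdir -p pics
cat > h.py <<'E'
from rig import *
import numpy as np, cv2
from scipy.spatial.transform import Rotation as R
def snap(n,f):
    m=camera_model(n); im=get_image(n); cv2.imwrite('pics/'+f,im[:,:,::-1]); return m,im
def rot(m):
    o=np.array(m['orientation'],float)
    return o if o.shape==(3,3) else R.from_euler('xyz',o).as_matrix()
def cast(m,uv,z):
    f=192/np.tan(np.radians(m['fov_y'])/2)
    d=(np.atleast_2d(uv)-[m['cx'],m['cy']])/f
    rd=np.linalg.norm(d,axis=1,keepdims=True); r=rd.copy()
    for _ in range(30): r=rd/(1+m['k1']*r*r)
    d=d/(1+m['k1']*r*r)
    w=np.c_[d,np.ones(len(d))]@rot(m).T
    e=np.array(m['eye']); return e+w*((z-e[2])/w[:,2])[:,None]
def blobs(im,mask,a=30):
    n,l,s,c=cv2.connectedComponentsWithStats(mask.astype(np.uint8))
    return [(c[i].round(1).tolist(),s[i].tolist()) for i in range(1,n) if s[i][4]>=a]
E
python3 - <<'E'
from h import *
for n in('scene','top'):
    m,im=snap(n,n+'0.png'); print(m)
print(get_state())
E
```

```text
{'fov_y': 43.20725558334655, 'cx': 256.62251898694467, 'cy': 189.93250262265988, 'k1': -0.18237344400319544, 'eye': array([1.1953967 , 0.7369165 , 1.04860142]), 'orientation': array([-2.32837014, -0.01090529,  2.36758666])}
{'fov_y': 54.382084171169424, 'cx': 252.84887630370292, 'cy': 193.38821907998337, 'k1': -0.07799387731122127, 'eye': array([0.41068981, 0.00836861, 1.19333887]), 'orientation': array([-3.09434028,  0.02130502, -1.55393263])}
{'clock': 0.1, 'joint_pos': array([-1.01189316e+00,  3.59282534e-01,  1.11511697e-02, -2.79963741e-04,
       -1.22410214e+00, -2.88090849e-01]), 'dq': array([-0.00122443, -0.0005702 ,  0.00088221,  0.00032628, -0.00059778,
        0.00123806]), 'tau': array([-1.31102472e-03, -5.84765625e+01,  2.94108886e+01,  6.95453614e+00,
       -3.19172919e-03,  1.16684211e-05]), 'position': array([ 0.18041629, -0.64999731,  0.23048399]), 'tool_rot': array([ 3.14013992e+00, -1.56013056e-04, -2.87087554e+00]), 'contact_force': array([0.58876155, 0.5210725 , 0.29067161]), 'moment': array([ 0.04139882, -0.00026701, -0.04211351]), 'grasp_force': 0.0, 'gripper_width': 1.0000031445887427}
```

View pics/top0.png

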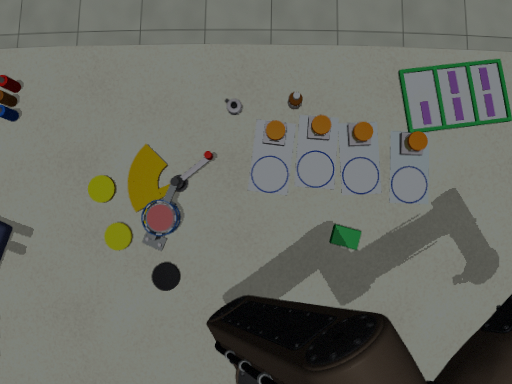

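View pics/scene0.png

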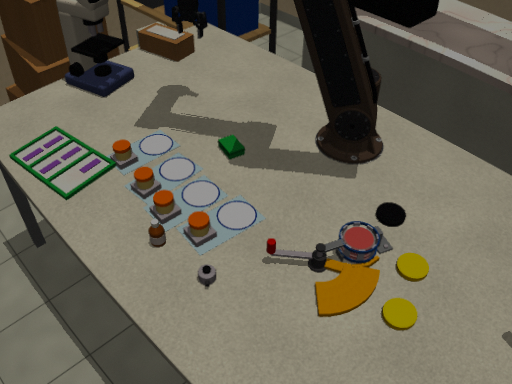

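```bash
cat > meas.py <<'E'
from h import *
m=camera_model('top'); im=get_image('top')
hsv=cv2.cvtColor(im,cv2.COLOR_RGB2HSV); H,S,V=[hsv[:,:,i].astype(int) for i in range(3)]
def show(name,mask,z,a=30,roi=None):
    for c,s in blobs(im,mask,a): print(name,c,s[2:],cast(m,[c],z)[0][:2].round(4))
if __name__=='__main__':
    show('orange',(H>8)&(H<17)&(S>180)&(V>120),.068,100)
    blue=(H>100)&(H<130)&(S>110)&(V>50)
    cs,_=cv2.findContours(blue.astype(np.uint8),cv2.RETR_EXTERNAL,cv2.CHAIN_APPROX_NONE)
    for c in cs:
        if len(c)>60:
            p=cast(m,c[:,0,:].astype(float),0)[:,:2].astype(np.float32); (x,y),r=cv2.minEnclosingCircle(p); 
            A=np.c_[p,np.ones(len(p))]; s=np.linalg.lstsq(A,(p**2).sum(1),rcond=None)[0]
            print('blue',s[:2]/2,np.sqrt(s[2]+(s[:2]**2).sum()/4),r,cv2.boundingRect(c))
    red=((H<6)|(H>174))&(S>130)&(V>70)
    show('redknob',red,.08,15)
    show('agar',((H<8)|(H>172))&(S>70)&(V>100),.06,150)
    show('green',(H>50)&(H<80)&(S>120),.032,100)
    show('yellow',(H>25)&(H<33)&(S>180),.0,100)
    for n,p,z in(('pivot',(178,183),.074),('tally',(234,106),.04),('stain',(295,100),.06)): print(n,cast(m,[p],z)[0].round(4))
E
python3 meas.py; python3 -c "
import cv2;i=cv2.imread('pics/top0.png')[110:270,80:260];cv2.imwrite('pics/c0.png',cv2.resize(i,None,fx=4,fy=3.7,interpolation=2))"
```

```text
blue [0.38457068 0.33160556] 0.0567350219366012 0.061903245747089386 (148, 203, 32, 34)
blue [ 0.54946726 -0.16383751] 0.05755835049655454 0.05900992825627327 (308, 151, 26, 36)
redknob [3.4, 80.0] [8, 11, 54] [0.8161 0.8434]
redknob [207.6, 154.2] [8, 7, 45] [0.5789 0.1713]
agar [159.5, 217.4] [26, 26, 542] [0.3858 0.3178]
green [454.9, 95.4] [113, 74, 1608] [ 0.7904 -0.6094]
green [344.9, 236.4] [31, 26, 528] [ 0.3364 -0.2533]
yellow [150.3, 185.0] [37, 53, 717] [0.4886 0.3674]
yellow [101.1, 188.4] [27, 26, 563] [0.4752 0.5314]
yellow [118.0, 235.9] [27, 27, 574] [0.3218 0.4696]
pivot [0.4911 0.2601 0.074 ]
tally [0.7388 0.0977 0.04  ]
stain [ 0.7542 -0.0917  0.06  ]
```

View pics/c0.png

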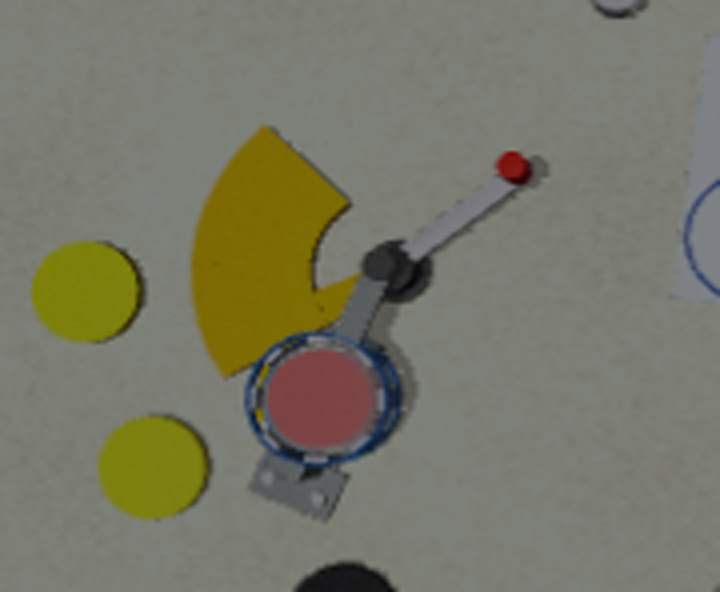

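Run:
```python
from meas import *
blue=(H>100)&(H<130)&(S>60)&(V<150)
blue=blue&(S>75)
n,l,s,c=cv2.connectedComponentsWithStats(cv2.dilate(blue.astype(np.uint8),np.ones((3,3))))
for i in range(1,n):
    if s[i][4]>100:
        v,u=np.nonzero((l==i)&blue); p=cast(m,np.c_[u,v].astype(float),0)[:,:2]
        q=np.linalg.lstsq(np.c_[p,np.ones(len(p))],(p**2).sum(1),rcond=None)[0]
        print('ring',(q[:2]/2).round(4),np.sqrt(q[2]+(q[:2]**2).sum()/4).round(4),s[i].tolist())
show('cup',(H>5)&(H<22)&(S>150)&(V>90),.068,100)
for p in [(276,131),(320,125),(362,132),(416,142)]: print(hsv[p[1],p[0]],cast(m,[p],.068)[0][:2].round(3))
print(hsv[193,269],hsv[156,270],hsv[192,269])
```

```text
ring [0.7305 0.8741] 0.0236 [0, 104, 20, 18, 268]
ring [ 0.5493 -0.1634] 0.0579 [296, 149, 39, 40, 441]
ring [ 0.5303 -0.017 ] 0.0578 [250, 155, 39, 39, 407]
ring [ 0.5311 -0.3089] 0.058 [341, 156, 39, 39, 434]
ring [ 0.5045 -0.4666] 0.0581 [390, 165, 38, 39, 412]
ring [0.3849 0.3332] 0.0576 [140, 199, 41, 39, 561]
ring [0.3048 0.8753] 0.032 [0, 221, 13, 39, 310]
ring [ 0.0803 -0.7734] 0.0344 [484, 298, 28, 36, 482]
ring [ 0.0577 -0.0587] 0.0926 [223, 300, 112, 53, 2749]
ring [ 0.0601 -0.32  ] 0.02 [351, 315, 21, 16, 126]
ring [ 0.0248 -0.2626] 0.0369 [324, 321, 41, 28, 344]
ring [-0.094   0.0323] 0.0189 [241, 363, 19, 15, 114]
cup [320.9, 124.2] [19, 19, 278] [ 0.6778 -0.1705]
cup [275.1, 129.8] [19, 19, 280] [ 0.6583 -0.0312]
cup [363.0, 130.8] [19, 19, 278] [ 0.6598 -0.2993]
cup [417.6, 140.4] [18, 19, 272] [ 0.6338 -0.4682]
[ 18 210 126] [ 0.655 -0.034]
[ 17 217 126] [ 0.675 -0.168]
[ 17 219 126] [ 0.656 -0.296]
[ 17 229 126] [ 0.629 -0.463]
[ 45  12 128] [113 151  98] [113 131 103]
```

Emit:
play_rows --steps '[[[0.04,0.04,0],[0,0,7],0.5],[[0.07,0.08,0],[0,0,14],0.5],[[0.1,0.12,0],[0,0,21],0.5],[[0.13,0.16,0],[0,0,28],0.5],[[0.16,0.2,0],[0,0,35],0.5],[[0.19,0.24,0],[0,0,42],0.5],[[0.22,0.28,0],[0,0,49],0.5],[[0.25,0.32,0],[0,0,56],0.5],[[0.27,0.36,0],[0,0,63],0.5],[[0.28,0.4,0],[0,0,70],0.5],[[0.3,0.44,0],[0,0,77],0.5],[[0.31,0.48,0],[0,0,84],0.5],[[0.32,0.52,0],[0,0,91],0.5],[[0.33,0.56,0],[0,0,98],0.5],[[0.34,0.6,0],[0,0,105],0.5],[[0.35,0.64,0],[0,0,112],0.5],[[0.36,0.68,0],[0,0,115],0.5],[[0.37,0.72,0],[0,0,115],0.5],[[0.38,0.76,0],[0,0,115],0.5],[[0.39,0.81,0],[0,0,115],0.5]]'

```text
clock: 1.87
position: [0.5521, 0.0823, 0.2315]
tool_rot: [-3.141, -0.0, -0.863]
contact_force: [1.1, -0.3, -0.5]
gripper_width: 0.499
grasp_force: 0.0
```

Emit:
play_rows --steps '[[[0,0,0],[0,0,0],0.5],[[0,0,0],[0,0,0],0.5],[[0,0,0],[0,0,0],0.5],[[0,0,0],[0,0,0],0.5]]'

```text
clock: 2.2
position: [0.5517, 0.0794, 0.2312]
tool_rot: [3.141, 0.0, -0.864]
contact_force: [0.3, -0.1, 0.2]
gripper_width: 0.499
grasp_force: 0.0
```

```bash
cat > knob.py <<'E'
from h import *
s=get_state(); m,im=snap('wrist','w1.png')
hsv=cv2.cvtColor(im,cv2.COLOR_RGB2HSV); H,S,V=[hsv[:,:,i].astype(int) for i in range(3)]
for c,b in blobs(im,((H<7)|(H>173))&(S>130)&(V>60),60): print(c,b,cast(m,[c],.08)[0].round(4),cast(m,[c],.06)[0].round(4))
print(s['position'],s['tool_rot'],m['eye'])
E
python3 knob.py
```

```text
[174.2, 231.3] [163, 221, 23, 21, 358] [0.5806 0.1744 0.08  ] [0.5792 0.1847 0.06  ]
[0.55167248 0.07941686 0.2312234 ] [ 3.14123607e+00  1.13281006e-04 -8.64252014e-01] [0.60011877 0.02358518 0.37337355]
```

View pics/w1.png

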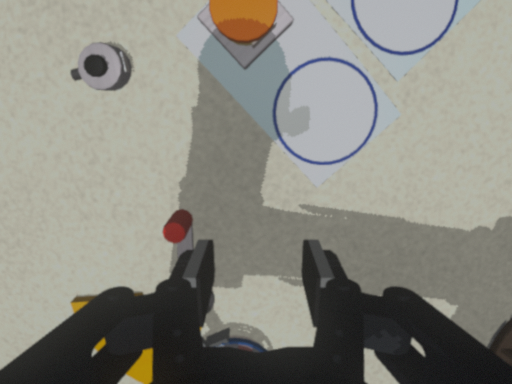

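Emit:
play_rows --steps '[[[0.01,0.03,0],[0,0,0],0.5],[[0.02,0.06,0],[0,0,0],0.5],[[0.028,0.093,0],[0,0,0],0.5],[[0.028,0.093,-0.03],[0,0,0],0.5],[[0.028,0.093,-0.06],[0,0,0],0.5],[[0.028,0.093,-0.09],[0,0,0],0.5],[[0.028,0.093,-0.11],[0,0,0],0.5],[[0.028,0.093,-0.13],[0,0,0],0.5],[[0.028,0.093,-0.15],[0,0,0],0.5],[[0.028,0.093,-0.17],[0,0,0],0.5],[[0.028,0.093,-0.179],[0,0,0],0.5],[[0.028,0.093,-0.179],[0,0,0],0.5]]'

```text
clock: 3.25
position: [0.5789, 0.1713, 0.0503]
tool_rot: [3.138, 0.001, -0.865]
contact_force: [-0.3, -0.4, 0.1]
gripper_width: 0.503
grasp_force: 0.0
```

Run:
```python
import numpy as np
p=np.array([.494,.268]);k0=-48.3
# finger face lags: knob is 9mm ahead; TCP angle leads by +4 deg beyond
for rr in [0.130]:
  b=p+rr*np.array([np.cos(np.radians(k0)),np.sin(np.radians(k0))]);print(b)
  for d in range(5,86,5):
    a=np.radians(k0+d);print(d,(p+rr*np.array([np.cos(a),np.sin(a)])-b).round(3))
```

```text
[0.58047995 0.17093704]
5 [0.008 0.008]
10 [0.016 0.016]
15 [0.022 0.026]
20 [0.028 0.035]
25 [0.033 0.046]
30 [0.037 0.056]
35 [0.04  0.067]
40 [0.042 0.078]
45 [0.043 0.09 ]
50 [0.043 0.101]
55 [0.043 0.112]
60 [0.041 0.123]
65 [0.038 0.134]
70 [0.034 0.145]
75 [0.03  0.155]
80 [0.024 0.165]
85 [0.018 0.175]
```

Emit:
play_rows --steps '[[[0.008,0.008,0],[0,0,5],0.5],[[0.016,0.016,0],[0,0,10],0.5],[[0.022,0.026,0],[0,0,15],0.5],[[0.028,0.035,0],[0,0,20],0.5],[[0.033,0.046,0],[0,0,25],0.5],[[0.037,0.056,0],[0,0,30],0.5],[[0.04,0.067,0],[0,0,35],0.5],[[0.042,0.078,0],[0,0,40],0.5],[[0.043,0.09,0],[0,0,45],0.5],[[0.043,0.101,0],[0,0,50],0.5],[[0.043,0.112,0],[0,0,55],0.5],[[0.041,0.123,0],[0,0,60],0.5],[[0.038,0.134,0],[0,0,65],0.5],[[0.034,0.145,0],[0,0,70],0.5],[[0.03,0.155,0],[0,0,75],0.5],[[0.027,0.16,0],[0,0,77],0.5],[[0.027,0.16,0],[0,0,77],0.5],[[0.027,0.16,0],[0,0,77],0.5]]'

```text
clock: 4.75
position: [0.6091, 0.3331, 0.0545]
tool_rot: [3.141, -0.004, 0.48]
contact_force: [6.3, -3.3, -2.2]
gripper_width: 0.503
grasp_force: 2.7
```

Emit:
play_rows --steps '[[[-0.002,0.0035,0],[0,0,1],0.5],[[-0.004,0.007,0],[0,0,2],0.5],[[-0.004,0.007,0],[0,0,2],0.5]]'

```text
clock: 5.0
position: [0.6069, 0.3363, 0.0545]
tool_rot: [3.136, -0.002, 0.515]
contact_force: [17.1, -16.0, -3.2]
gripper_width: 0.501
grasp_force: 11.0
```

Emit:
play_rows --steps '[[[0.002,-0.004,0],[0,0,0],0.5],[[0.002,-0.004,0.04],[0,0,0],0.5],[[0.002,-0.004,0.08],[0,0,0],0.5],[[0.002,-0.004,0.12],[0,0,0],0.5],[[0,-0.01,0.15],[0,0,-7],0.5],[[0,-0.03,0.15],[0,0,-14],0.5],[[0,-0.06,0.15],[0,0,-21],0.5],[[0,-0.09,0.15],[0,0,-28],0.5],[[0,-0.12,0.15],[0,0,-35],0.5],[[0,-0.15,0.15],[0,0,-42],0.5],[[0,-0.17,0.15],[0,0,-49],0.5],[[0,-0.17,0.15],[0,0,-56],0.5],[[0,-0.17,0.15],[0,0,-63],0.5],[[0,-0.17,0.15],[0,0,-70],0.5],[[0,-0.17,0.15],[0,0,-77],0.5],[[0,-0.17,0.15],[0,0,-84],0.5],[[0,-0.17,0.15],[0,0,-91],0.5],[[0,-0.17,0.15],[0,0,-98],0.5],[[0,-0.17,0.15],[0,0,-105],0.5],[[0,-0.17,0.15],[0,0,-111],0.5]]'

```text
clock: 6.67
position: [0.6034, 0.1696, 0.2042]
tool_rot: [-3.14, 0.001, -1.429]
contact_force: [-0.8, 1.0, -0.1]
gripper_width: 0.5
grasp_force: 0.0
```

```bash
cat > plate.py <<'E'
from h import *
import sys
s=get_state(); out=[]
for n in sys.argv[2:]:
    m,im=snap(n,sys.argv[1]+n+'.png')
    hsv=cv2.cvtColor(im,cv2.COLOR_RGB2HSV); H,S,V=[hsv[:,:,i].astype(int) for i in range(3)]
    mk=((H<9)|(H>171))&(S>60)&(V>60)
    mk=cv2.morphologyEx(mk.astype(np.uint8),cv2.MORPH_CLOSE,np.ones((3,3)))
    for c,b in blobs(im,mk,100): print(n,c,b,'bench',cast(m,[c],.012)[0][:2].round(4),'z.08',cast(m,[c],.08)[0][:2].round(4))
print(s['clock'],s['position'].round(4),s['tool_rot'].round(3),s['contact_force'].round(1))
E
python3 plate.py p1 top wrist scene
```

```text
top [206.1, 207.8] [194, 196, 25, 25, 505] bench [0.418 0.182] z.08 [0.4176 0.172 ]
top [160.1, 217.3] [148, 205, 26, 26, 532] bench [0.3851 0.329 ] z.08 [0.3866 0.3105]
wrist [419.2, 204.0] [382, 170, 75, 70, 4030] bench [0.4208 0.1848] z.08 [0.46   0.1669]
wrist [282.7, 191.9] [270, 174, 28, 36, 763] bench [0.5742 0.1914] z.08 [0.5822 0.1721]
wrist [445.8, 311.5] [430, 303, 28, 22, 273] bench [0.3426 0.3202] z.08 [0.3976 0.2747]
wrist [417.3, 346.4] [410, 337, 16, 20, 151] bench [0.3632 0.378 ] z.08 [0.4141 0.3208]
scene [311.7, 229.5] [297, 218, 30, 24, 573] bench [0.4224 0.1891] z.08 [0.4731 0.225 ]
scene [358.9, 240.2] [344, 230, 30, 21, 460] bench [0.3564 0.3101] z.08 [0.4114 0.3381]
scene [271.0, 245.6] [267, 238, 9, 17, 134] bench [0.5498 0.1499] z.08 [0.5922 0.1884]
6.6667 [0.6034 0.1696 0.2042] [-3.140e+00  1.000e-03 -1.429e+00] [-0.8  1.  -0.1]
```

Emit:
play_rows --steps '[[[-0.035,0.015,0],[0,0,0],0.5],[[-0.07,0.03,0],[0,0,0],0.5],[[-0.105,0.045,0],[0,0,0],0.5],[[-0.14,0.06,0],[0,0,0],0.5],[[-0.17,0.07,0],[0,0,0],0.5],[[-0.192,0.078,0],[0,0,-0.5],0.5],[[-0.192,0.078,-0.03],[0,0,-0.5],0.5],[[-0.192,0.078,-0.06],[0,0,-0.5],0.5],[[-0.192,0.078,-0.09],[0,0,-0.5],0.5],[[-0.192,0.078,-0.12],[0,0,-0.5],0.5],[[-0.192,0.078,-0.15],[0,0,-0.5],0.5],[[-0.192,0.078,-0.17],[0,0,-0.5],0.5],[[-0.192,0.078,-0.185],[0,0,-0.5],0.5],[[-0.192,0.078,-0.195],[0,0,-0.5],0.5],[[-0.192,0.078,-0.201],[0,0,-0.5],0.5],[[-0.192,0.078,-0.201],[0,0,-0.5],0.5]]'

```text
clock: 8.15
position: [0.4109, 0.2477, 0.0007]
tool_rot: [3.141, -0.001, -1.429]
contact_force: [0.7, 0.6, -0.3]
gripper_width: 0.5
grasp_force: 0.0
```

```bash
python3 plate.py p2 top scene wrist; python3 -c "
import cv2;i=cv2.imread('pics/p2scene.png')[130:330,230:450];cv2.imwrite('pics/c1.png',cv2.resize(i,None,fx=3,fy=3,interpolation=2))"
```

```text
top [206.0, 207.9] [194, 195, 25, 26, 514] bench [0.4177 0.1823] z.08 [0.4173 0.1723]
scene [309.6, 229.0] [297, 218, 27, 24, 469] bench [0.4253 0.1836] z.08 [0.4758 0.2199]
scene [358.8, 240.2] [344, 230, 30, 21, 462] bench [0.3566 0.3099] z.08 [0.4116 0.338 ]
scene [271.1, 245.3] [267, 238, 9, 16, 125] bench [0.5488 0.1493] z.08 [0.5912 0.1878]
wrist [262.4, 118.1] [162, 16, 202, 205, 32502] bench [0.4191 0.1835] z.08 [0.4206 0.1794]
wrist [265.8, 345.1] [243, 338, 43, 15, 417] bench [0.4012 0.2943] z.08 [0.4119 0.2331]
8.15 [0.4109 0.2477 0.0007] [ 3.141e+00 -1.000e-03 -1.429e+00] [ 0.7  0.6 -0.3]
```

View pics/c1.png

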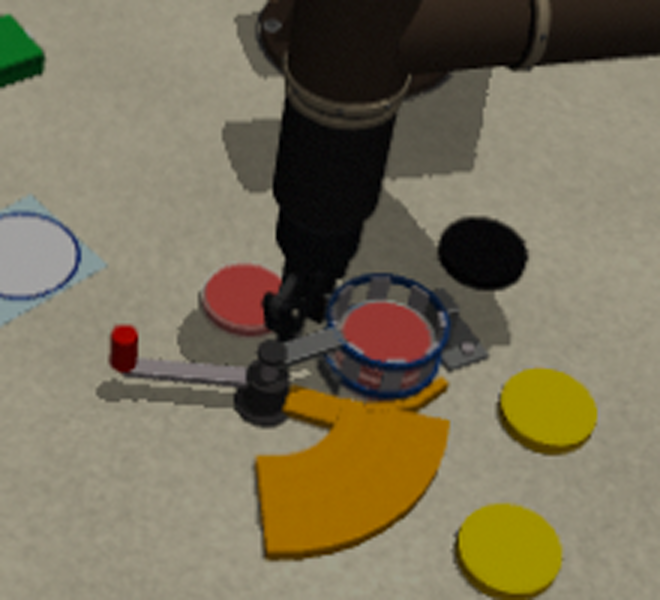

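Emit:
play_rows --steps '[[[0.001,-0.006,0.001],[0,0,0],0.5],[[0.0016,-0.012,0.001],[0,0,0],0.5],[[0.0024,-0.018,0.001],[0,0,0],0.5],[[0.0034,-0.026,0.001],[0,0,0],0.5],[[0.0047,-0.036,0.001],[0,0,0],0.5],[[0.0063,-0.048,0.001],[0,0,0],0.5],[[0.0081,-0.062,0.001],[0,0,0],0.5],[[0.0102,-0.078,0.001],[0,0,0],0.5],[[0.0123,-0.094,0.001],[0,0,0],0.5],[[0.0144,-0.11,0.001],[0,0,0],0.5],[[0.0165,-0.126,0.001],[0,0,0],0.5],[[0.0186,-0.142,0.001],[0,0,0],0.5],[[0.0207,-0.158,0.001],[0,0,0],0.5],[[0.0228,-0.174,0.001],[0,0,0],0.5],[[0.0249,-0.19,0.001],[0,0,0],0.5],[[0.0267,-0.204,0.001],[0,0,0],0.5],[[0.0283,-0.216,0.001],[0,0,0],0.5],[[0.0296,-0.226,0.001],[0,0,0],0.5],[[0.0307,-0.234,0.001],[0,0,0],0.5],[[0.0314,-0.24,0.001],[0,0,0],0.5]]'

```text
clock: 9.97
position: [0.4423, 0.007, 0.0023]
tool_rot: [3.141, -0.0, -1.432]
contact_force: [-0.8, 0.9, 0.3]
gripper_width: 0.497
grasp_force: 0.2
```

```bash
python3 plate.py p3 top wrist
```

```text
top [158.8, 214.3] [148, 205, 26, 22, 381] bench [0.3946 0.3335] z.08 [0.3955 0.3147]
wrist [257.7, 147.8] [160, 50, 197, 196, 30223] bench [ 0.45   -0.0461] z.08 [ 0.4514 -0.0564]
9.9667 [0.4423 0.007  0.0023] [ 3.141 -0.    -1.432] [-0.8  0.9  0.3]
```

Emit:
play_rows --steps '[[[0.001,-0.006,0],[0,0,0],0.5],[[0.002,-0.014,0],[0,0,0],0.5],[[0.003,-0.024,0],[0,0,0],0.5],[[0.005,-0.036,0],[0,0,0],0.5],[[0.0065,-0.05,0],[0,0,0],0.5],[[0.0085,-0.065,0],[0,0,0],0.5],[[0.0105,-0.08,0],[0,0,0],0.5],[[0.0124,-0.095,0],[0,0,0],0.5],[[0.0144,-0.11,0],[0,0,0],0.5],[[0.0163,-0.125,0],[0,0,0],0.5],[[0.0183,-0.14,0],[0,0,0],0.5],[[0.0202,-0.155,0],[0,0,0],0.5],[[0.0222,-0.17,0],[0,0,0],0.5],[[0.0242,-0.185,0],[0,0,0],0.5],[[0.0261,-0.2,0],[0,0,0],0.5],[[0.0281,-0.215,0],[0,0,0],0.5],[[0.0299,-0.229,0],[0,0,0],0.5],[[0.0315,-0.241,0],[0,0,0],0.5],[[0.0328,-0.251,0],[0,0,0],0.5],[[0.0337,-0.258,0],[0,0,0],0.5]]'

```text
clock: 11.73
position: [0.476, -0.251, 0.0022]
tool_rot: [3.141, 0.0, -1.431]
contact_force: [0.3, 0.7, -0.4]
gripper_width: 0.499
grasp_force: 0.2
```

Emit:
play_rows --steps '[[[0.001,-0.006,0],[0,0,0],0.5],[[0.002,-0.014,0],[0,0,0],0.5],[[0.003,-0.024,0],[0,0,0],0.5],[[0.005,-0.036,0],[0,0,0],0.5],[[0.0065,-0.048,0],[0,0,0],0.5],[[0.0078,-0.06,0],[0,0,0],0.5],[[0.0094,-0.072,0],[0,0,0],0.5],[[0.011,-0.084,0],[0,0,0],0.5],[[0.0125,-0.096,0],[0,0,0],0.5],[[0.014,-0.107,0],[0,0,0],0.5],[[0.0153,-0.117,0],[0,0,0],0.5],[[0.0165,-0.126,0],[0,0,0],0.5],[[0.0175,-0.134,0],[0,0,0],0.5],[[0.0184,-0.141,0],[0,0,0],0.5],[[0.0192,-0.147,0],[0,0,0],0.5],[[0.0199,-0.152,0],[0,0,0],0.5],[[0.0204,-0.156,0],[0,0,0],0.5],[[0.0204,-0.156,0],[0,0,0],0.5]]'

```text
clock: 13.23
position: [0.4967, -0.4065, 0.0023]
tool_rot: [-3.141, -0.0, -1.431]
contact_force: [-0.7, -0.3, -0.6]
gripper_width: 0.502
grasp_force: 0.0
```

```bash
python3 plate.py p4 wrist
```

```text
wrist [258.0, 148.0] [160, 51, 197, 196, 30158] bench [ 0.5043 -0.4592] z.08 [ 0.5058 -0.4695]
13.2333 [ 0.4967 -0.4065  0.0023] [-3.141 -0.    -1.431] [-0.7 -0.3 -0.6]
```

View pics/p4wrist.png

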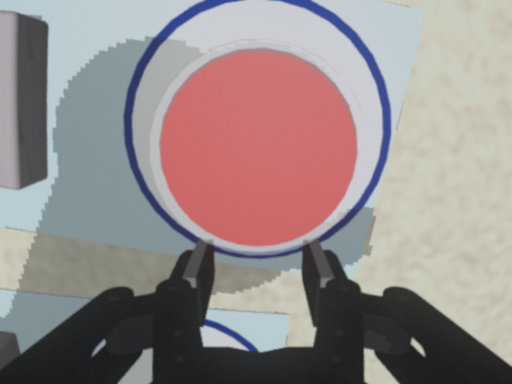

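Emit:
play_rows --steps '[[[0.0004,-0.003,0],[0,0,0],0.5],[[0.0008,-0.006,0],[0,0,0],0.5],[[0.0011,-0.0085,0],[0,0,0],0.5],[[0.0011,-0.0085,0],[0,0,0],0.5],[[0,0,0],[0,0,0],0.5],[[-0.002,0.02,0],[0,0,0],0.5],[[-0.002,0.02,0.03],[0,0,0],0.5],[[-0.002,0.02,0.07],[0,0,0],0.5],[[-0.002,0.02,0.11],[0,0,0],0.5],[[-0.002,0.02,0.13],[0,0,0],0.5],[[-0.002,0.02,0.13],[0,0,0],0.5]]'

```text
clock: 14.2
position: [0.4973, -0.3867, 0.1386]
tool_rot: [-3.134, -0.006, -1.43]
contact_force: [1.2, 0.4, 0.1]
gripper_width: 0.496
grasp_force: 0.0
```

```bash
python3 plate.py p5 wrist
```

```text
wrist [263.5, 90.8] [213, 39, 102, 105, 8401] bench [ 0.5052 -0.4653] z.08 [ 0.5056 -0.4637]
14.2 [ 0.4973 -0.3867  0.1386] [-3.134 -0.006 -1.43 ] [1.2 0.4 0.1]
```

View pics/p5wrist.png

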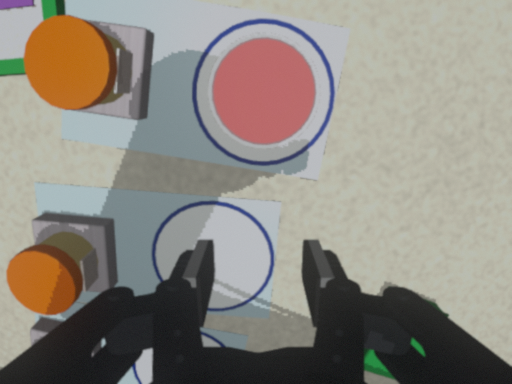

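Emit:
play_rows --steps '[[[0.005,0.035,0.03],[0,0,6],0.5],[[0.01,0.07,0.04],[0,0,12],0.5],[[0.015,0.105,0.04],[0,0,18],0.5],[[0.02,0.14,0.04],[0,0,24],0.5],[[0.026,0.175,0.04],[0,0,30],0.5],[[0.031,0.21,0.04],[0,0,32.5],0.5],[[0.037,0.245,0.04],[0,0,32.5],0.5],[[0.042,0.28,0.04],[0,0,32.5],0.5],[[0.048,0.315,0.04],[0,0,32.5],0.5],[[0.053,0.35,0.04],[0,0,32.5],0.5],[[0.059,0.385,0.04],[0,0,32.5],0.5],[[0.064,0.42,0.04],[0,0,32.5],0.5],[[0.07,0.455,0.04],[0,0,32.5],0.5],[[0.075,0.49,0.04],[0,0,32.5],0.5],[[0.08,0.52,0.04],[0,0,32.5],0.5],[[0.083,0.545,0.04],[0,0,32.5],0.5],[[0.084,0.5585,0.04],[0,0,32.5],0.5],[[0.084,0.5585,0.04],[0,0,32.5],0.5],[[0.084,0.5585,0.04],[0,0,32.5],0.5]]'

```text
clock: 15.83
position: [0.5775, 0.1729, 0.1711]
tool_rot: [3.139, 0.001, -0.862]
contact_force: [0.2, -1.0, -0.2]
gripper_width: 0.502
grasp_force: 0.0
```

```bash
python3 plate.py p6 scene|grep -v wrist
```

```text
scene [155.0, 142.2] [143, 134, 25, 17, 335] bench [ 0.5085 -0.4584] z.08 [ 0.5535 -0.38  ]
scene [358.8, 240.3] [344, 230, 30, 21, 462] bench [0.3569 0.3102] z.08 [0.4119 0.3382]
scene [270.9, 245.7] [267, 238, 9, 17, 136] bench [0.5503 0.1499] z.08 [0.5926 0.1884]
15.8333 [0.5775 0.1729 0.1711] [ 3.139e+00  1.000e-03 -8.620e-01] [ 0.2 -1.  -0.2]
```

Emit:
play_rows --steps '[[[0.002,-0.0015,-0.02],[0,0,0],0.5],[[0.002,-0.0015,-0.05],[0,0,0],0.5],[[0.002,-0.0015,-0.075],[0,0,0],0.5],[[0.002,-0.0015,-0.1],[0,0,0],0.5],[[0.002,-0.0015,-0.119],[0,0,0],0.5],[[0.002,-0.0015,-0.119],[0,0,0],0.5]]'

```text
clock: 16.38
position: [0.5777, 0.1683, 0.0492]
tool_rot: [3.135, 0.002, -0.866]
contact_force: [-1.8, -0.1, -0.5]
gripper_width: 0.498
grasp_force: 0.0
```

Emit:
play_rows --steps '[[[0.008,0.008,0],[0,0,5],0.5],[[0.016,0.016,0],[0,0,10],0.5],[[0.022,0.026,0],[0,0,15],0.5],[[0.028,0.035,0],[0,0,20],0.5],[[0.033,0.046,0],[0,0,25],0.5],[[0.037,0.056,0],[0,0,30],0.5],[[0.04,0.067,0],[0,0,35],0.5],[[0.042,0.078,0],[0,0,40],0.5],[[0.043,0.09,0],[0,0,45],0.5],[[0.043,0.101,0],[0,0,50],0.5],[[0.043,0.112,0],[0,0,55],0.5],[[0.041,0.123,0],[0,0,60],0.5],[[0.038,0.134,0],[0,0,65],0.5],[[0.034,0.145,0],[0,0,70],0.5],[[0.03,0.155,0],[0,0,75],0.5],[[0.027,0.16,0],[0,0,77],0.5],[[0.025,0.1635,0],[0,0,78],0.5],[[0.023,0.167,0],[0,0,79],0.5],[[0.023,0.167,0],[0,0,79],0.5]]'

```text
clock: 17.97
position: [0.6065, 0.3355, 0.0554]
tool_rot: [3.138, -0.002, 0.516]
contact_force: [12.5, -9.5, -1.7]
gripper_width: 0.501
grasp_force: 7.2
```

Emit:
play_rows --steps '[[[-0.001,0.002,0],[0,0,0],0.5],[[-0.001,0.002,0],[0,0,0],0.5],[[0.002,-0.004,0],[0,0,0],0.5],[[0.002,-0.004,0.04],[0,0,0],0.5],[[0.002,-0.004,0.08],[0,0,0],0.5],[[0.002,-0.004,0.12],[0,0,-7],0.5],[[0,-0.02,0.15],[0,0,-14],0.5],[[0,-0.04,0.15],[0,0,-21],0.5],[[0,-0.06,0.15],[0,0,-28],0.5],[[0,-0.09,0.15],[0,0,-35],0.5],[[0,-0.12,0.15],[0,0,-42],0.5],[[0,-0.15,0.15],[0,0,-49],0.5],[[0,-0.17,0.15],[0,0,-56],0.5],[[0,-0.17,0.15],[0,0,-63],0.5],[[0,-0.17,0.15],[0,0,-70],0.5],[[0,-0.17,0.15],[0,0,-77],0.5],[[0,-0.17,0.15],[0,0,-84],0.5],[[0,-0.17,0.15],[0,0,-91],0.5],[[0,-0.17,0.15],[0,0,-98],0.5],[[0,-0.17,0.15],[0,0,-107],0.5]]'

```text
clock: 19.63
position: [0.6035, 0.1671, 0.2049]
tool_rot: [-3.14, 0.0, -1.327]
contact_force: [0.7, 0.7, -0.4]
gripper_width: 0.5
grasp_force: 0.0
```

```bash
python3 plate.py p7 top wrist scene
```

```text
top [410.6, 184.0] [398, 172, 26, 25, 508] bench [ 0.504  -0.4677] z.08 [ 0.4987 -0.4403]
top [206.1, 207.9] [194, 196, 25, 25, 509] bench [0.4177 0.182 ] z.08 [0.4173 0.172 ]
top [161.3, 217.0] [149, 205, 25, 25, 512] bench [0.3861 0.3251] z.08 [0.3876 0.3069]
wrist [280.8, 196.5] [268, 179, 28, 35, 759] bench [0.5729 0.1915] z.08 [0.5826 0.172 ]
wrist [411.5, 220.7] [375, 186, 73, 70, 3878] bench [0.4211 0.185 ] z.08 [0.4616 0.1668]
wrist [415.6, 344.4] [410, 337, 14, 16, 115] bench [0.347  0.3484] z.08 [0.4025 0.2971]
scene [155.0, 142.2] [143, 134, 25, 17, 334] bench [ 0.5085 -0.4584] z.08 [ 0.5535 -0.38  ]
scene [311.9, 229.5] [298, 218, 29, 24, 577] bench [0.422  0.1895] z.08 [0.4727 0.2254]
scene [358.9, 243.2] [344, 234, 29, 25, 381] bench [0.3653 0.317 ] z.08 [0.4198 0.3445]
scene [271.0, 245.6] [267, 238, 9, 17, 134] bench [0.5498 0.1499] z.08 [0.5922 0.1884]
19.6333 [0.6035 0.1671 0.2049] [-3.14   0.    -1.327] [ 0.7  0.7 -0.4]
```

Emit:
play_rows --steps '[[[-0.035,0.015,0],[0,0,0],0.5],[[-0.07,0.03,0],[0,0,0],0.5],[[-0.105,0.045,0],[0,0,-1],0.5],[[-0.14,0.06,0],[0,0,-1],0.5],[[-0.17,0.07,0],[0,0,-1],0.5],[[-0.199,0.079,0],[0,0,-1],0.5],[[-0.199,0.079,-0.03],[0,0,-1],0.5],[[-0.199,0.079,-0.06],[0,0,-1],0.5],[[-0.199,0.079,-0.09],[0,0,-1],0.5],[[-0.199,0.079,-0.12],[0,0,-1],0.5],[[-0.199,0.079,-0.15],[0,0,-1],0.5],[[-0.199,0.079,-0.17],[0,0,-1],0.5],[[-0.199,0.079,-0.185],[0,0,-1],0.5],[[-0.199,0.079,-0.195],[0,0,-1],0.5],[[-0.199,0.079,-0.202],[0,0,-1],0.5],[[-0.199,0.079,-0.202],[0,0,-1],0.5]]'

```text
clock: 21.12
position: [0.4043, 0.2465, 0.0005]
tool_rot: [3.14, -0.001, -1.335]
contact_force: [-0.0, 0.5, 0.5]
gripper_width: 0.501
grasp_force: 0.0
```

```bash
python3 plate.py p8 wrist; python3 -c "
for d in [6,12,18,26,36,48,62,78,94,110,126,142,158,174,190,206,220,232,241,247]: print([round(d*.228/1000,4),-d/1000],end=' ')"
```

```text
wrist [259.3, 120.7] [158, 18, 204, 206, 32954] bench [0.4191 0.1838] z.08 [0.4206 0.1793]
wrist [249.0, 346.3] [228, 342, 35, 11, 236] bench [0.3983 0.2926] z.08 [0.4106 0.2315]
21.1167 [0.4043 0.2465 0.0005] [ 3.140e+00 -1.000e-03 -1.335e+00] [-0.   0.5  0.5]
[0.0014, -0.006] [0.0027, -0.012] [0.0041, -0.018] [0.0059, -0.026] [0.0082, -0.036] [0.0109, -0.048] [0.0141, -0.062] [0.0178, -0.078] [0.0214, -0.094] [0.0251, -0.11] [0.0287, -0.126] [0.0324, -0.142] [0.036, -0.158] [0.0397, -0.174] [0.0433, -0.19] [0.047, -0.206] [0.0502, -0.22] [0.0529, -0.232] [0.0549, -0.241] [0.0563, -0.247]
```

Emit:
play_rows --steps '[[[0.0014,-0.006,0.001],[0,0,0],0.5],[[0.0027,-0.012,0.001],[0,0,0],0.5],[[0.0041,-0.018,0.001],[0,0,0],0.5],[[0.0059,-0.026,0.001],[0,0,0],0.5],[[0.0082,-0.036,0.001],[0,0,0],0.5],[[0.0109,-0.048,0.001],[0,0,0],0.5],[[0.0141,-0.062,0.001],[0,0,0],0.5],[[0.0178,-0.078,0.001],[0,0,0],0.5],[[0.0214,-0.094,0.001],[0,0,0],0.5],[[0.0251,-0.11,0.001],[0,0,0],0.5],[[0.0287,-0.126,0.001],[0,0,0],0.5],[[0.0324,-0.142,0.001],[0,0,0],0.5],[[0.036,-0.158,0.001],[0,0,0],0.5],[[0.0397,-0.174,0.001],[0,0,0],0.5],[[0.0433,-0.19,0.001],[0,0,0],0.5],[[0.047,-0.206,0.001],[0,0,0],0.5],[[0.0502,-0.22,0.001],[0,0,0],0.5],[[0.0529,-0.232,0.001],[0,0,0],0.5],[[0.0549,-0.241,0.001],[0,0,0],0.5],[[0.0563,-0.247,0.001],[0,0,0],0.5]]'

```text
clock: 22.83
position: [0.4606, -0.0014, 0.0023]
tool_rot: [3.141, 0.0, -1.339]
contact_force: [0.3, 0.9, 0.0]
gripper_width: 0.501
grasp_force: 0.2
```

```bash
python3 plate.py p9 wrist; python3 -c "
for d in [6,14,24,36,51,67,83,99,115,131,147,163,179,194,208,220,230,238,243,247]: print([round(d*.228/1000,4),-d/1000],end=' ')"
```

```text
wrist [258.0, 149.2] [160, 52, 197, 196, 30114] bench [ 0.473  -0.0527] z.08 [ 0.4755 -0.0632]
22.8333 [ 0.4606 -0.0014  0.0023] [ 3.141  0.    -1.339] [0.3 0.9 0. ]
[0.0014, -0.006] [0.0032, -0.014] [0.0055, -0.024] [0.0082, -0.036] [0.0116, -0.051] [0.0153, -0.067] [0.0189, -0.083] [0.0226, -0.099] [0.0262, -0.115] [0.0299, -0.131] [0.0335, -0.147] [0.0372, -0.163] [0.0408, -0.179] [0.0442, -0.194] [0.0474, -0.208] [0.0502, -0.22] [0.0524, -0.23] [0.0543, -0.238] [0.0554, -0.243] [0.0563, -0.247]
```

Emit:
play_rows --steps '[[[0.0014,-0.006,0],[0,0,0],0.5],[[0.0032,-0.014,0],[0,0,0],0.5],[[0.0055,-0.024,0],[0,0,0],0.5],[[0.0082,-0.036,0],[0,0,0],0.5],[[0.0116,-0.051,0],[0,0,0],0.5],[[0.0153,-0.067,0],[0,0,0],0.5],[[0.0189,-0.083,0],[0,0,0],0.5],[[0.0226,-0.099,0],[0,0,0],0.5],[[0.0262,-0.115,0],[0,0,0],0.5],[[0.0299,-0.131,0],[0,0,0],0.5],[[0.0335,-0.147,0],[0,0,0],0.5],[[0.0372,-0.163,0],[0,0,0],0.5],[[0.0408,-0.179,0],[0,0,0],0.5],[[0.0442,-0.194,0],[0,0,0],0.5],[[0.0474,-0.208,0],[0,0,0],0.5],[[0.0502,-0.22,0],[0,0,0],0.5],[[0.0524,-0.23,0],[0,0,0],0.5],[[0.0543,-0.238,0],[0,0,0],0.5],[[0.0554,-0.243,0],[0,0,0],0.5],[[0.0563,-0.247,0],[0,0,0],0.5]]'

```text
clock: 24.55
position: [0.5171, -0.2473, 0.0022]
tool_rot: [3.141, 0.0, -1.338]
contact_force: [-0.3, 1.4, 0.3]
gripper_width: 0.501
grasp_force: 0.2
```

```bash
python3 plate.py p10 wrist
```

```text
wrist [257.9, 149.2] [160, 52, 197, 196, 30127] bench [ 0.5296 -0.2986] z.08 [ 0.5321 -0.3091]
24.55 [ 0.5171 -0.2473  0.0022] [ 3.141  0.    -1.338] [-0.3  1.4  0.3]
```

Emit:
play_rows --steps '[[[0.0007,-0.003,0],[0,0,0],0.5],[[0.0014,-0.006,0],[0,0,0],0.5],[[0.0019,-0.0085,0],[0,0,0],0.5],[[0.0022,-0.01,0],[0,0,0],0.5],[[0.0022,-0.01,0],[0,0,0],0.5],[[0,0,0],[0,0,0],0.5],[[-0.004,0.018,0],[0,0,0],0.5],[[-0.004,0.018,0.03],[0,0,0],0.5],[[-0.004,0.018,0.07],[0,0,0],0.5],[[-0.004,0.018,0.11],[0,0,0],0.5],[[-0.004,0.018,0.15],[0,0,0],0.5],[[-0.004,0.018,0.17],[0,0,0],0.5],[[-0.004,0.018,0.17],[0,0,0],0.5],[[-0.004,0.018,0.17],[0,0,0],0.5]]'

```text
clock: 25.77
position: [0.5137, -0.2282, 0.174]
tool_rot: [-3.138, -0.001, -1.337]
contact_force: [-0.6, -0.1, -0.7]
gripper_width: 0.5
grasp_force: 0.0
```

```bash
python3 plate.py p11 wrist
```

```text
wrist [259.6, 89.3] [215, 43, 90, 93, 6593] bench [ 0.5317 -0.3066] z.08 [ 0.5314 -0.3051]
25.7667 [ 0.5137 -0.2282  0.174 ] [-3.138e+00 -1.000e-03 -1.337e+00] [-0.6 -0.1 -0.7]
```

Emit:
play_rows --steps '[[[0.006,0.035,0],[0,0,6],0.5],[[0.012,0.07,0],[0,0,12],0.5],[[0.018,0.105,0],[0,0,18],0.5],[[0.024,0.14,0],[0,0,24],0.5],[[0.03,0.175,0],[0,0,27],0.5],[[0.036,0.21,0],[0,0,27],0.5],[[0.042,0.245,0],[0,0,27],0.5],[[0.048,0.28,0],[0,0,27],0.5],[[0.054,0.315,0],[0,0,27],0.5],[[0.06,0.35,0],[0,0,27],0.5],[[0.065,0.38,0],[0,0,27],0.5],[[0.067,0.4,0],[0,0,27],0.5],[[0.067,0.4,0],[0,0,27],0.5],[[0.067,0.4,-0.02],[0,0,27],0.5],[[0.067,0.4,-0.05],[0,0,27],0.5],[[0.067,0.4,-0.08],[0,0,27],0.5],[[0.067,0.4,-0.105],[0,0,27],0.5],[[0.067,0.4,-0.122],[0,0,27],0.5],[[0.067,0.4,-0.122],[0,0,27],0.5]]'

```text
clock: 27.4
position: [0.5764, 0.169, 0.0448]
tool_rot: [3.132, 0.002, -0.868]
contact_force: [0.4, 0.5, -0.7]
gripper_width: 0.498
grasp_force: 0.0
```

Emit:
play_rows --steps '[[[0.008,0.008,0],[0,0,5],0.5],[[0.016,0.016,0],[0,0,10],0.5],[[0.022,0.026,0],[0,0,15],0.5],[[0.028,0.035,0],[0,0,20],0.5],[[0.033,0.046,0],[0,0,25],0.5],[[0.037,0.056,0],[0,0,30],0.5],[[0.04,0.067,0],[0,0,35],0.5],[[0.042,0.078,0],[0,0,40],0.5],[[0.043,0.09,0],[0,0,45],0.5],[[0.043,0.101,0],[0,0,50],0.5],[[0.043,0.112,0],[0,0,55],0.5],[[0.041,0.123,0],[0,0,60],0.5],[[0.038,0.134,0],[0,0,65],0.5],[[0.034,0.145,0],[0,0,70],0.5],[[0.03,0.155,0],[0,0,75],0.5],[[0.027,0.16,0],[0,0,77],0.5],[[0.025,0.1635,0],[0,0,78],0.5],[[0.023,0.167,0],[0,0,79],0.5],[[0.023,0.167,0],[0,0,79],0.5]]'

```text
clock: 28.98
position: [0.6057, 0.3352, 0.0511]
tool_rot: [3.137, -0.0, 0.514]
contact_force: [15.7, -13.4, -2.4]
gripper_width: 0.502
grasp_force: 9.0
```

Emit:
play_rows --steps '[[[-0.0005,0.001,0],[0,0,0],0.5],[[-0.0005,0.001,0],[0,0,0],0.5],[[0.002,-0.004,0],[0,0,0],0.5],[[0.002,-0.004,0.04],[0,0,0],0.5],[[0.002,-0.004,0.08],[0,0,0],0.5],[[0.002,-0.004,0.12],[0,0,-7],0.5],[[0,-0.02,0.15],[0,0,-14],0.5],[[0,-0.04,0.15],[0,0,-21],0.5],[[0,-0.06,0.15],[0,0,-28],0.5],[[0,-0.09,0.15],[0,0,-35],0.5],[[0,-0.12,0.15],[0,0,-42],0.5],[[0,-0.15,0.15],[0,0,-49],0.5],[[0,-0.17,0.15],[0,0,-56],0.5],[[0,-0.17,0.15],[0,0,-63],0.5],[[0,-0.17,0.15],[0,0,-70],0.5],[[0,-0.17,0.15],[0,0,-77],0.5],[[0,-0.17,0.15],[0,0,-84],0.5],[[0,-0.17,0.15],[0,0,-91],0.5],[[0,-0.17,0.15],[0,0,-98],0.5],[[0,-0.17,0.15],[0,0,-99],0.5]]'

```text
clock: 30.65
position: [0.6028, 0.1678, 0.2007]
tool_rot: [3.141, -0.0, -1.221]
contact_force: [-1.1, -0.6, -0.0]
gripper_width: 0.5
grasp_force: 0.0
```

```bash
python3 plate.py p12 top wrist scene
```

```text
top [361.4, 174.9] [349, 163, 26, 25, 510] bench [ 0.5303 -0.3092] z.08 [ 0.5235 -0.2909]
top [410.6, 184.0] [398, 172, 26, 25, 509] bench [ 0.504  -0.4677] z.08 [ 0.4987 -0.4403]
top [206.1, 207.9] [194, 196, 25, 25, 507] bench [0.4177 0.182 ] z.08 [0.4173 0.172 ]
top [162.2, 216.8] [150, 204, 25, 26, 494] bench [0.3868 0.3222] z.08 [0.3882 0.3042]
wrist [278.3, 199.3] [266, 181, 27, 36, 784] bench [0.5715 0.191 ] z.08 [0.5833 0.1721]
wrist [402.8, 237.8] [366, 203, 74, 70, 3811] bench [0.4215 0.1848] z.08 [0.4641 0.1671]
wrist [370.1, 357.4] [363, 347, 19, 19, 264] bench [0.3781 0.3525] z.08 [0.4297 0.3003]
scene [155.0, 142.2] [143, 134, 25, 17, 334] bench [ 0.5085 -0.4584] z.08 [ 0.5535 -0.38  ]
scene [176.4, 166.8] [164, 158, 26, 19, 392] bench [ 0.5345 -0.3002] z.08 [ 0.5779 -0.2322]
scene [311.8, 229.5] [298, 218, 29, 24, 572] bench [0.4222 0.1893] z.08 [0.4729 0.2252]
scene [271.0, 245.6] [267, 238, 9, 17, 134] bench [0.5498 0.1499] z.08 [0.5922 0.1884]
scene [359.1, 245.6] [345, 238, 26, 22, 277] bench [0.372  0.3228] z.08 [0.4261 0.3499]
30.65 [0.6028 0.1678 0.2007] [ 3.141 -0.    -1.221] [-1.1 -0.6 -0. ]
```

Emit:
play_rows --steps '[[[-0.035,0.015,0],[0,0,0],0.5],[[-0.07,0.03,0],[0,0,0],0.5],[[-0.105,0.045,0],[0,0,0.5],0.5],[[-0.14,0.06,0],[0,0,0.5],0.5],[[-0.175,0.07,0],[0,0,0.5],0.5],[[-0.207,0.076,0],[0,0,0.5],0.5],[[-0.207,0.076,-0.03],[0,0,0.5],0.5],[[-0.207,0.076,-0.06],[0,0,0.5],0.5],[[-0.207,0.076,-0.09],[0,0,0.5],0.5],[[-0.207,0.076,-0.12],[0,0,0.5],0.5],[[-0.207,0.076,-0.15],[0,0,0.5],0.5],[[-0.207,0.076,-0.17],[0,0,0.5],0.5],[[-0.207,0.076,-0.185],[0,0,0.5],0.5],[[-0.207,0.076,-0.195],[0,0,0.5],0.5],[[-0.207,0.076,-0.199],[0,0,0.5],0.5],[[-0.207,0.076,-0.199],[0,0,0.5],0.5]]'

```text
clock: 32.13
position: [0.3958, 0.2437, 0.0006]
tool_rot: [3.14, -0.001, -1.205]
contact_force: [-0.3, 0.3, -0.2]
gripper_width: 0.499
grasp_force: 0.0
```

```bash
python3 plate.py p13 wrist; python3 -c "
for d in [6,12,18,26,36,48,60,72,84,96,108,120,132,144,155,165,173,179,184,187]: print([round(d*.375/1000,4),-d/1000],end=' ')"
```

```text
wrist [257.1, 120.7] [156, 18, 204, 206, 32907] bench [0.4196 0.1838] z.08 [0.4212 0.1793]
wrist [217.4, 343.0] [201, 338, 34, 10, 290] bench [0.3996 0.2925] z.08 [0.4116 0.2316]
32.1333 [0.3958 0.2437 0.0006] [ 3.140e+00 -1.000e-03 -1.205e+00] [-0.3  0.3 -0.2]
[0.0022, -0.006] [0.0045, -0.012] [0.0067, -0.018] [0.0097, -0.026] [0.0135, -0.036] [0.018, -0.048] [0.0225, -0.06] [0.027, -0.072] [0.0315, -0.084] [0.036, -0.096] [0.0405, -0.108] [0.045, -0.12] [0.0495, -0.132] [0.054, -0.144] [0.0581, -0.155] [0.0619, -0.165] [0.0649, -0.173] [0.0671, -0.179] [0.069, -0.184] [0.0701, -0.187]
```

Emit:
play_rows --steps '[[[0.0022,-0.006,0.001],[0,0,0],0.5],[[0.0045,-0.012,0.001],[0,0,0],0.5],[[0.0067,-0.018,0.001],[0,0,0],0.5],[[0.0097,-0.026,0.001],[0,0,0],0.5],[[0.0135,-0.036,0.001],[0,0,0],0.5],[[0.018,-0.048,0.001],[0,0,0],0.5],[[0.0225,-0.06,0.001],[0,0,0],0.5],[[0.027,-0.072,0.001],[0,0,0],0.5],[[0.0315,-0.084,0.001],[0,0,0],0.5],[[0.036,-0.096,0.001],[0,0,0],0.5],[[0.0405,-0.108,0.001],[0,0,0],0.5],[[0.045,-0.12,0.001],[0,0,0],0.5],[[0.0495,-0.132,0.001],[0,0,0],0.5],[[0.054,-0.144,0.001],[0,0,0],0.5],[[0.0581,-0.155,0.001],[0,0,0],0.5],[[0.0619,-0.165,0.001],[0,0,0],0.5],[[0.0649,-0.173,0.001],[0,0,0],0.5],[[0.0671,-0.179,0.001],[0,0,0],0.5],[[0.069,-0.184,0.001],[0,0,0],0.5],[[0.0701,-0.187,0.001],[0,0,0],0.5]]'

```text
clock: 33.85
position: [0.4664, 0.0565, 0.0023]
tool_rot: [3.142, 0.0, -1.207]
contact_force: [0.8, 0.6, -0.1]
gripper_width: 0.501
grasp_force: 0.3
```

Emit:
play_rows --steps '[[[0.0015,-0.004,0],[0,0,0],0.5],[[0.0038,-0.01,0],[0,0,0],0.5],[[0.0067,-0.018,0],[0,0,0],0.5],[[0.0105,-0.028,0],[0,0,0],0.5],[[0.0146,-0.039,0],[0,0,0],0.5],[[0.0188,-0.05,0],[0,0,0],0.5],[[0.0229,-0.061,0],[0,0,0],0.5],[[0.027,-0.072,0],[0,0,0],0.5],[[0.0311,-0.083,0],[0,0,0],0.5],[[0.0353,-0.094,0],[0,0,0],0.5],[[0.0394,-0.105,0],[0,0,0],0.5],[[0.0435,-0.116,0],[0,0,0],0.5],[[0.0473,-0.126,0],[0,0,0],0.5],[[0.0506,-0.135,0],[0,0,0],0.5],[[0.0536,-0.143,0],[0,0,0],0.5],[[0.0559,-0.149,0],[0,0,0],0.5],[[0.0578,-0.154,0],[0,0,0],0.5],[[0.0589,-0.157,0],[0,0,0],0.5],[[0.0596,-0.159,0],[0,0,0],0.5],[[0.0596,-0.159,0],[0,0,0],0.5]]'

```text
clock: 35.52
position: [0.5259, -0.102, 0.0023]
tool_rot: [3.142, -0.0, -1.207]
contact_force: [-0.2, -0.2, -0.1]
gripper_width: 0.5
grasp_force: 0.0
```

```bash
python3 plate.py p14 wrist
```

```text
wrist [258.0, 148.3] [160, 51, 197, 196, 30153] bench [ 0.5452 -0.1516] z.08 [ 0.5489 -0.1615]
35.5167 [ 0.5259 -0.102   0.0023] [ 3.142 -0.    -1.207] [-0.2 -0.2 -0.1]
```

Emit:
play_rows --steps '[[[0.0011,-0.003,0],[0,0,0],0.5],[[0.0022,-0.006,0],[0,0,0],0.5],[[0.0034,-0.009,0],[0,0,0],0.5],[[0.0043,-0.0115,0],[0,0,0],0.5],[[0.0043,-0.0115,0],[0,0,0],0.5],[[0,0,0],[0,0,0],0.5],[[-0.007,0.018,0],[0,0,0],0.5],[[-0.007,0.018,0.03],[0,0,0],0.5],[[-0.007,0.018,0.07],[0,0,0],0.5],[[-0.007,0.018,0.11],[0,0,0],0.5],[[-0.007,0.018,0.15],[0,0,0],0.5],[[-0.007,0.018,0.17],[0,0,0],0.5],[[-0.007,0.018,0.17],[0,0,0],0.5],[[-0.007,0.018,0.17],[0,0,0],0.5]]'

```text
clock: 36.73
position: [0.5193, -0.0832, 0.1739]
tool_rot: [-3.138, -0.0, -1.207]
contact_force: [-0.1, -0.1, -0.8]
gripper_width: 0.501
grasp_force: 0.0
```

```bash
python3 plate.py p15 wrist
```

```text
wrist [259.1, 85.4] [214, 39, 91, 94, 6661] bench [ 0.549  -0.1615] z.08 [ 0.5482 -0.1594]
wrist [129.0, 376.8] [118, 367, 19, 17, 180] bench [0.5797 0.2156] z.08 [0.5721 0.1334]
36.7333 [ 0.5193 -0.0832  0.1739] [-3.138 -0.    -1.207] [-0.1 -0.1 -0.8]
```

Emit:
play_rows --steps '[[[0.008,0.032,0],[0,0,6],0.5],[[0.016,0.065,0],[0,0,12],0.5],[[0.024,0.1,0],[0,0,18],0.5],[[0.032,0.135,0],[0,0,19.5],0.5],[[0.041,0.17,0],[0,0,19.5],0.5],[[0.049,0.205,0],[0,0,19.5],0.5],[[0.056,0.235,0],[0,0,19.5],0.5],[[0.0615,0.2545,0],[0,0,19.5],0.5],[[0.0615,0.2545,0],[0,0,19.5],0.5],[[0.0615,0.2545,-0.02],[0,0,19.5],0.5],[[0.0615,0.2545,-0.05],[0,0,19.5],0.5],[[0.0615,0.2545,-0.08],[0,0,19.5],0.5],[[0.0615,0.2545,-0.105],[0,0,19.5],0.5],[[0.0615,0.2545,-0.12],[0,0,19.5],0.5],[[0.0615,0.2545,-0.12],[0,0,19.5],0.5]]'

```text
clock: 38.03
position: [0.5771, 0.1684, 0.0474]
tool_rot: [3.133, 0.002, -0.868]
contact_force: [0.2, 0.2, 0.1]
gripper_width: 0.502
grasp_force: 0.0
```

Emit:
play_rows --steps '[[[0.008,0.008,0],[0,0,5],0.5],[[0.016,0.016,0],[0,0,10],0.5],[[0.022,0.026,0],[0,0,15],0.5],[[0.028,0.035,0],[0,0,20],0.5],[[0.033,0.046,0],[0,0,25],0.5],[[0.037,0.056,0],[0,0,30],0.5],[[0.04,0.067,0],[0,0,35],0.5],[[0.042,0.078,0],[0,0,40],0.5],[[0.043,0.09,0],[0,0,45],0.5],[[0.043,0.101,0],[0,0,50],0.5],[[0.043,0.112,0],[0,0,55],0.5],[[0.041,0.123,0],[0,0,60],0.5],[[0.038,0.134,0],[0,0,65],0.5],[[0.034,0.145,0],[0,0,70],0.5],[[0.03,0.155,0],[0,0,75],0.5],[[0.027,0.16,0],[0,0,77],0.5],[[0.025,0.1635,0],[0,0,78],0.5],[[0.023,0.167,0],[0,0,79],0.5],[[0.023,0.167,0],[0,0,79],0.5]]'

```text
clock: 39.62
position: [0.6059, 0.3352, 0.0533]
tool_rot: [3.137, -0.001, 0.514]
contact_force: [13.3, -10.3, -2.4]
gripper_width: 0.499
grasp_force: 7.6
```

Emit:
play_rows --steps '[[[-0.001,0.002,0],[0,0,0],0.5],[[-0.001,0.002,0],[0,0,0],0.5],[[0.002,-0.004,0],[0,0,0],0.5],[[0.002,-0.004,0.04],[0,0,0],0.5],[[0.002,-0.004,0.08],[0,0,0],0.5],[[0.002,-0.004,0.12],[0,0,-7],0.5],[[0,-0.02,0.15],[0,0,-14],0.5],[[0,-0.04,0.15],[0,0,-21],0.5],[[0,-0.06,0.15],[0,0,-28],0.5],[[0,-0.09,0.15],[0,0,-35],0.5],[[0,-0.12,0.15],[0,0,-42],0.5],[[0,-0.15,0.15],[0,0,-49],0.5],[[0,-0.17,0.15],[0,0,-56],0.5],[[0,-0.17,0.15],[0,0,-63],0.5],[[0,-0.17,0.15],[0,0,-70],0.5],[[0,-0.17,0.15],[0,0,-77],0.5],[[0,-0.17,0.15],[0,0,-84],0.5],[[0,-0.17,0.15],[0,0,-90.5],0.5],[[0,-0.17,0.15],[0,0,-90.5],0.5],[[0,-0.17,0.15],[0,0,-90.5],0.5]]'

```text
clock: 41.28
position: [0.6032, 0.1673, 0.2028]
tool_rot: [-3.141, -0.0, -1.064]
contact_force: [-0.1, -0.5, -0.6]
gripper_width: 0.499
grasp_force: 0.0
```

```bash
python3 plate.py p16 top wrist scene
```

```text
top [316.0, 168.7] [304, 156, 25, 26, 511] bench [ 0.5477 -0.1645] z.08 [ 0.5398 -0.1546]
top [361.4, 174.9] [349, 163, 26, 25, 509] bench [ 0.5303 -0.3092] z.08 [ 0.5235 -0.2909]
top [410.6, 184.0] [398, 172, 26, 25, 508] bench [ 0.504  -0.4677] z.08 [ 0.4987 -0.4403]
top [206.1, 207.9] [194, 196, 25, 25, 505] bench [0.4177 0.182 ] z.08 [0.4173 0.172 ]
wrist [275.5, 202.2] [263, 184, 27, 36, 777] bench [0.5695 0.1903] z.08 [0.5838 0.1725]
wrist [387.3, 256.7] [352, 223, 71, 68, 3604] bench [0.422 0.185] z.08 [0.4664 0.1683]
scene [155.0, 142.2] [143, 134, 25, 17, 334] bench [ 0.5085 -0.4584] z.08 [ 0.5535 -0.38  ]
scene [176.4, 166.8] [164, 158, 26, 19, 391] bench [ 0.5345 -0.3002] z.08 [ 0.5779 -0.2322]
scene [200.1, 191.2] [187, 181, 27, 21, 463] bench [ 0.5521 -0.1561] z.08 [ 0.5943 -0.0975]
scene [311.8, 229.5] [298, 218, 29, 24, 574] bench [0.4222 0.1893] z.08 [0.4729 0.2252]
scene [271.0, 245.7] [267, 238, 9, 17, 133] bench [0.5501 0.1501] z.08 [0.5924 0.1886]
41.2833 [0.6032 0.1673 0.2028] [-3.141 -0.    -1.064] [-0.1 -0.5 -0.6]
```

Same outlet spot again, magazine now empty. Going behind the last plate.

Emit:
play_rows --steps '[[[-0.035,0.012,0],[0,0,0],0.5],[[-0.07,0.025,0],[0,0,0],0.5],[[-0.105,0.038,0],[0,0,0],0.5],[[-0.14,0.05,0],[0,0,0],0.5],[[-0.175,0.06,0],[0,0,0],0.5],[[-0.213,0.069,0],[0,0,0],0.5],[[-0.213,0.069,-0.03],[0,0,0],0.5],[[-0.213,0.069,-0.06],[0,0,0],0.5],[[-0.213,0.069,-0.09],[0,0,0],0.5],[[-0.213,0.069,-0.12],[0,0,0],0.5],[[-0.213,0.069,-0.15],[0,0,0],0.5],[[-0.213,0.069,-0.17],[0,0,0],0.5],[[-0.213,0.069,-0.185],[0,0,0],0.5],[[-0.213,0.069,-0.195],[0,0,0],0.5],[[-0.213,0.069,-0.201],[0,0,0],0.5],[[-0.213,0.069,-0.201],[0,0,0],0.5]]'

```text
clock: 42.77
position: [0.3899, 0.2361, 0.0003]
tool_rot: [3.14, -0.001, -1.066]
contact_force: [-0.5, 0.0, 0.6]
gripper_width: 0.503
grasp_force: 0.0
```

```bash
python3 plate.py p17 wrist; python3 -c "
for d in [5,10,15,21,29,38,48,58,68,78,88,98,108,118,127,135,142,147,150,152]: print([round(d*.5536/1000,4),-d/1000],end=' ')"
```

```text
wrist [256.7, 131.9] [156, 31, 202, 203, 32280] bench [0.4199 0.184 ] z.08 [0.4232 0.1777]
42.7667 [3.899e-01 2.361e-01 3.000e-04] [ 3.140e+00 -1.000e-03 -1.066e+00] [-0.5  0.   0.6]
[0.0028, -0.005] [0.0055, -0.01] [0.0083, -0.015] [0.0116, -0.021] [0.0161, -0.029] [0.021, -0.038] [0.0266, -0.048] [0.0321, -0.058] [0.0376, -0.068] [0.0432, -0.078] [0.0487, -0.088] [0.0543, -0.098] [0.0598, -0.108] [0.0653, -0.118] [0.0703, -0.127] [0.0747, -0.135] [0.0786, -0.142] [0.0814, -0.147] [0.083, -0.15] [0.0841, -0.152]
```

Emit:
play_rows --steps '[[[0.0028,-0.005,0.001],[0,0,0],0.5],[[0.0055,-0.01,0.001],[0,0,0],0.5],[[0.0083,-0.015,0.001],[0,0,0],0.5],[[0.0116,-0.021,0.001],[0,0,0],0.5],[[0.0161,-0.029,0.001],[0,0,0],0.5],[[0.021,-0.038,0.001],[0,0,0],0.5],[[0.0266,-0.048,0.001],[0,0,0],0.5],[[0.0321,-0.058,0.001],[0,0,0],0.5],[[0.0376,-0.068,0.001],[0,0,0],0.5],[[0.0432,-0.078,0.001],[0,0,0],0.5],[[0.0487,-0.088,0.001],[0,0,0],0.5],[[0.0543,-0.098,0.001],[0,0,0],0.5],[[0.0598,-0.108,0.001],[0,0,0],0.5],[[0.0653,-0.118,0.001],[0,0,0],0.5],[[0.0703,-0.127,0.001],[0,0,0],0.5],[[0.0747,-0.135,0.001],[0,0,0],0.5],[[0.0786,-0.142,0.001],[0,0,0],0.5],[[0.0814,-0.147,0.001],[0,0,0],0.5],[[0.083,-0.15,0.001],[0,0,0],0.5],[[0.0841,-0.152,0.001],[0,0,0],0.5]]'

```text
clock: 44.48
position: [0.4746, 0.0842, 0.0023]
tool_rot: [3.141, 0.0, -1.068]
contact_force: [-0.2, 0.3, 0.4]
gripper_width: 0.497
grasp_force: 0.3
```

```bash
python3 plate.py p18 wrist
```

```text
wrist [258.0, 149.2] [160, 52, 197, 196, 30133] bench [0.5005 0.0381] z.08 [0.5057 0.0287]
44.4833 [0.4746 0.0842 0.0023] [ 3.141  0.    -1.068] [-0.2  0.3  0.4]
```

Emit:
play_rows --steps '[[[0.0027,-0.005,0],[0,0,0],0.5],[[0.0066,-0.012,0],[0,0,0],0.5],[[0.0109,-0.02,0],[0,0,0],0.5],[[0.0153,-0.028,0],[0,0,0],0.5],[[0.0191,-0.035,0],[0,0,0],0.5],[[0.0224,-0.041,0],[0,0,0],0.5],[[0.0251,-0.046,0],[0,0,0],0.5],[[0.0273,-0.05,0],[0,0,0],0.5],[[0.0289,-0.053,0],[0,0,0],0.5],[[0.03,-0.055,0],[0,0,0],0.5],[[0.03,-0.055,0],[0,0,0],0.5],[[0.025,-0.045,0],[0,0,0],0.5],[[0.017,-0.03,0],[0,0,0],0.5],[[0.017,-0.03,0.03],[0,0,0],0.5],[[0.017,-0.03,0.07],[0,0,0],0.5],[[0.01,-0.02,0.11],[0,0,0],0.5],[[-0.01,0.01,0.15],[0,0,0],0.5],[[-0.03,0.04,0.18],[0,0,0],0.5],[[-0.05,0.08,0.2],[0,0,0],0.5],[[-0.05,0.1,0.2],[0,0,0],0.5]]'

```text
clock: 46.2
position: [0.4229, 0.1858, 0.2054]
tool_rot: [-3.137, 0.001, -1.068]
contact_force: [1.5, 1.0, -0.3]
gripper_width: 0.5
grasp_force: 0.0
```

```bash
python3 plate.py p19 top scene; python3 meas.py | grep green; python3 -c "
import cv2;i=cv2.imread('pics/p19top.png')[80:260,130:450];cv2.imwrite('pics/c9.png',cv2.resize(i,None,fx=2.5,fy=2.5,interpolation=2))"
```

```text
top [316.0, 168.7] [304, 156, 25, 26, 514] bench [ 0.5477 -0.1645] z.08 [ 0.5398 -0.1546]
top [269.9, 174.0] [258, 162, 25, 25, 508] bench [ 0.5285 -0.0186] z.08 [ 0.5217 -0.017 ]
top [361.4, 174.8] [349, 162, 26, 26, 513] bench [ 0.5307 -0.3092] z.08 [ 0.5238 -0.2909]
top [410.5, 184.0] [398, 172, 26, 25, 510] bench [ 0.504  -0.4673] z.08 [ 0.4987 -0.44  ]
scene [155.0, 142.2] [143, 134, 25, 17, 332] bench [ 0.5085 -0.4584] z.08 [ 0.5535 -0.38  ]
scene [176.4, 166.8] [164, 158, 26, 19, 392] bench [ 0.5345 -0.3002] z.08 [ 0.5779 -0.2322]
scene [200.2, 191.1] [187, 181, 27, 21, 461] bench [ 0.5516 -0.1562] z.08 [ 0.5938 -0.0976]
scene [236.4, 212.4] [223, 201, 28, 23, 522] bench [ 0.5324 -0.011 ] z.08 [0.5759 0.038 ]
scene [271.6, 244.9] [267, 238, 9, 16, 114] bench [0.5468 0.1492] z.08 [0.5893 0.1878]
46.2 [0.4229 0.1858 0.2054] [-3.137e+00  1.000e-03 -1.068e+00] [ 1.5  1.  -0.3]
green [454.8, 95.5] [113, 74, 1599] [ 0.79  -0.609]
green [344.9, 236.4] [31, 26, 527] [ 0.3364 -0.2533]
```

View pics/c9.png

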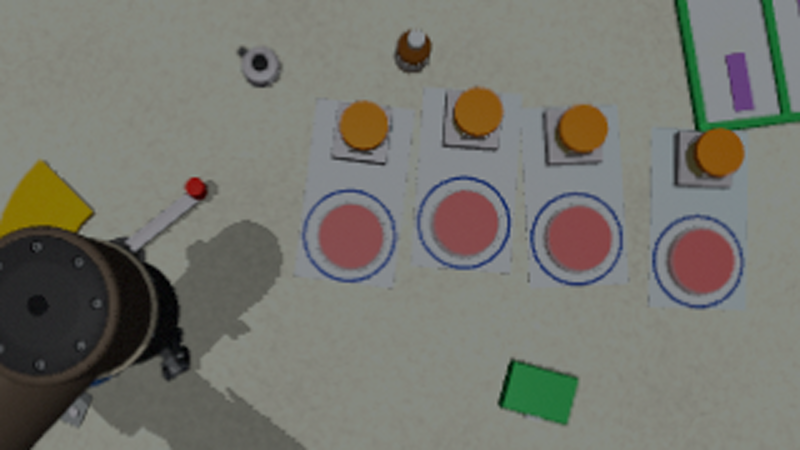

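All four plates lie well inside their circles, and the lever is home. One short wait to catch any late knock, then I'll hand it in.

Emit:
play_rows --steps '[[[0,0,0],[0,0,0],0.5],[[0,0,0],[0,0,0],0.5],[[0,0,0],[0,0,0],0.5],[[0,0,0],[0,0,0],0.5],[[0,0,0],[0,0,0],0.5],[[0,0,0],[0,0,0],0.5],[[0,0,0],[0,0,0],0.5],[[0,0,0],[0,0,0],0.5],[[0,0,0],[0,0,0],0.5],[[0,0,0],[0,0,0],0.5],[[0,0,0],[0,0,0],0.5],[[0,0,0],[0,0,0],0.5],[[0,0,0],[0,0,0],0.5],[[0,0,0],[0,0,0],0.5],[[0,0,0],[0,0,0],0.5],[[0,0,0],[0,0,0],0.5],[[0,0,0],[0,0,0],0.5],[[0,0,0],[0,0,0],0.5],[[0,0,0],[0,0,0],0.5],[[0,0,0],[0,0,0],0.5]]'

```text
clock: 48.02
position: [0.4244, 0.1846, 0.2023]
tool_rot: [3.142, -0.0, -1.067]
contact_force: [-1.1, -0.2, -0.4]
gripper_width: 0.5
grasp_force: 0.0
```

Run:
```python
from meas import *
C=np.array([[.530,-.017],[.549,-.163],[.531,-.309],[.5045,-.4665]])
mk=((H<9)|(H>171))&(S>60)&(V>60)
P=np.array([cast(m,[c],.012)[0][:2] for c,b in blobs(im,mk,300)])
d=[np.linalg.norm(P-c,axis=1).min() for c in C]; print(d)
if max(d)<.010: print(finish_job())
```

```text
[np.float64(0.0021412942487821014), np.float64(0.0020069270011329435), np.float64(0.0006750843333970986), np.float64(0.0009525806496221179)]
the job is handed in; nothing more can be done
None
```

The job is handed in at about 48 s: all four plates were dispensed and slid flat to within about 2 mm of their circles' centres by the top camera, the lever is home, and nothing else was seen to move.

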